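# Open the sprung pipe jig to the pointer and hold it

### The arm

A 7-joint arm with a two-finger parallel gripper is mounted at the origin on a cart in front of the work surface, level with it; the furniture and walls round the work are solid. World frame = base frame: x ahead of the robot, y to its left, z up, the work surface at z = 0. Lengths are in m, angles in rad, forces in N, time in s.
With the tool pointing down it reaches from about 0.425 to 0.925 m from the base axis. Payload 6.8 kg.
Tool frame: the origin (TCP) lies at the very end of the fingers, on their centre line; the grasp point (between the pads) lies 19 mm behind it; z points along the fingers, y is the line along which they close (so a half turn about z gives the same grasp; the last joint's range is limited). The gripper opens to 85 mm and grips with 20 to 120 N. Pads are 22 mm wide; open, the fingers measure 114 mm over their backs; the gripper's body (76 mm by 85 mm) begins 54 mm behind the grasp point. The pads swing forward as they close: fully open they stand 13 mm farther back than shut.
Start: joints at [-1.394, 0.477, 0.022, 1.555, -0.011, 1.109, -0.083], TCP at [0.19, 0.648, 0.231] pointing down, gripper open.
Joint ranges: [-2.96, 2.96], [-0.34, 2.1], [-1.41, 1.46], [0.24, 2.44], [-1.37, 4.51], [0.17, 1.92], [-2.96, 2.96]. Speed limits (rad/s): [2.39, 2.39, 3.14, 3.14, 3.14, 3.14, 3.14].

### API

Orientations are given as a unit quaternion [w, x, y, z].
In Python, from station import * gives the robot as it stands.
- The arm moves only by the tool jog_arm, never from a script. Its argument "moves" is one flat list of numbers, 7 for each row, row after row: the shift along the tool's x, y, z normalised to -1 to 1, where 1 is 20 mm, then the turn, a rotation vector about the tool's x, y, z normalised to -1 to 1, where 1 is 4 degrees, then the opening, from 0 (shut) to 1 (fully open). In form: [x, y, z, rx, ry, rz, claw, x, y, z, rx, ry, rz, claw, ...]. A call has exactly 8 rows; each row shifts and turns the commanded pose from where the row before left it, along the tool's axes as they then stand; what a row does not reach is not made up. A row lasts 1/12 s, in which the tool goes at most 41.7 mm and 7.16 degrees, less where a joint would pass 70% of its speed; a pose out of reach is approached as far as the arm can. A call with a number of a shift or a turn outside -1 to 1 is refused whole. A call with a gripper value outside its range is refused whole. The fingers move at their own pace and stop on an object; "grip_force" is the grip in N (left out, the last holds). Time passes only in rows, so rows that do not move let the fingers close, or fill a call up. It gives the time, the measured TCP pose, the force, the opening and the grip force at its end, in the units of the state.
- get_obs(): the state, without advancing time (a new reading comes with each control period).
- read_camera(name): name is "side" or "top" or "wrist"; returns a dict with "color" (400x640x3 uint8, blue, green, red), "fx", "fy", "cx", "cy" (pixels), "k1" (the pictures are not rectified: a ray, as slopes to the right and down, at radius r is drawn at 1 + k1 r^2 times it, then the intrinsics apply), "rvec" (rotation vector, rad) and "tvec" (3), from world to camera coordinates, as OpenCV has them. Camera axes: x right, y down, z forward; pixel columns grow to the right and rows downward; lengths in m; the calibration is good to about 2 mm. A picture is of the moment at which its call begins. There is no depth.
- hand_in(): hands the job in; it is judged then, once.
The state is a dict: "t": time; "q": joint angles; "joint_vel": joint speeds; "joint_torque": joint torques, N m; "eef_pos": TCP position; "tool_rot": TCP orientation; "contact_force": force on the tool from outside, world axes, zero at the start; "torque": the same for the moment, N m; "gripper_width": opening from 0.0 (shut) to 1.0 (fully open); "grasp_force": force on a finger pad.
Only numpy, scipy, OpenCV 4.12 (cv2) and the standard library are available. Lean on these libraries where they do the work, as an engineer would, in place of code of your own. Each camera call takes 0.05 s, during which the arm holds its last target. There are 200 camera calls.

### The job

Open the pipe drilling jig for the next pipe: pull the locking pin up out of the slide guide and put it in the steel bowl beside the jig, then draw the sprung jaw back by its upright black handle until the front face of the jaw is level with the tip of the index pointer. Finish holding it there by the handle, with the jaw steady; leave the drilled pipe lying in its V-blocks and do not disturb the loose things round the jig.

Things in the scene. Friction and masses are not known exactly. Their poses are not given: they have to be found in the camera images.
- drill_jig: pipe drilling jig fixed to the bench: base plate 280 x 100 x 12 mm with, in line from its handle end, a slide guide block (60 x 56 mm, top 76 mm up), sprung jaw, two V-blocks with a pipe, end stop. Origin on the bench under the slide's line; x along the slide from handle to end stop, y left of that, z up. Base spans x -115 to +165, y -55 to +45 mm
- pin_hole (a point): centre of the round pin hole (14 mm) in the flat top of the slide guide, 66 mm from the jig's origin towards the handle, 76 mm above the bench. The pin goes straight down through it into a cross hole of the slide and so locks the slide
- locking_pin: steel pin, 76 mm long, 90 g, upright in the pin hole: 12 mm grooved shaft, flange 22 mm across at 35 to 40 mm from the tip, ribbed round grip 21 mm across at 46 to 76 mm. Origin at its lower tip, z towards the grip. Two sprung balls in the guide hold its groove: straight up, about 10 N for the first few mm, then free; clear when raised 36 mm
- pin_grip (a point): middle of the pin's grip, 61 mm above its tip, 102 mm above the bench while the pin is home; the grip can be taken from above from any side
- pin_mid (a point): point on the pin's axis 45 mm from its tip, near its balance point
- jaw_slide (a joint): how far the jaw slide is drawn back against its spring, in m: 0 shut (as at the start), grows as it is pulled towards the handle end, stop at 0.055. The spring pulls it shut with about 6 N at 0 plus 200 N/m, so it runs shut when let go. With the pin in it has under 3 mm of play
- handle (a point): grasp point of the upright black handle on the slide's tail, a round grip 20 mm across from 70 to 114 mm above the bench, this point 92 mm up; slide and collar under it reach up to 66 mm; the guide block begins 64 mm from the handle's axis. Moves with the slide, along the jig's -x when pulled
- jaw_face (a point): upper edge of the jaw's front face (the face against the pipe), on the pointer's side, 62 mm above the bench; moves with the slide. The jaw is a steel block 40 x 40 mm, 17.5 mm thick
- pointer_tip (a point): tip of the dark index pointer clamped on the graduated rail beside the jaw, 65 mm above the bench, 2.5 mm beside the jaw's path. The jaw is at the mark when jaw_face and this tip have the same x in the jig's frame; at the start the face is 26 to 44 mm ahead of the tip (towards the end stop)
- bowl: round steel bowl standing beside the jig (not the one far away on the left), rim 138 mm in diameter, 52 mm high, floor 5 mm thick and about 80 mm wide; origin under its centre. Loose on the bench
- drilled_pipe: short white pipe, 85 mm long, 28 mm in diameter, lying loose in the two V-blocks between jaw and end stop, axis 50 mm above the bench; origin at the middle of its lowest line
- next_pipe: bystander: pipe offcut 28 mm in diameter, 58 mm high, standing on end beyond the jig; origin under its centre
- fitting: bystander: die-cast pipe fitting 50 x 40 x 28 mm lying near the front edge of the bench; origin under its centre
- frame_post: bystander: white pipe 267 mm long, 28 mm in diameter, lying on the bench inside the unfinished frame; origin at the middle of its lowest line
Not all that is in view belongs to the job. What is shaped like the drilled_pipe but yellow is not meant.

How it is judged:
By the outcome, as a careful person would: the job done as asked, in the order asked, and still so for the second after the job is handed in, while the arm keeps its last pose, push and grip.
It also fails if it takes over 45 s, if anything falls off the work surface, if the arm or the gripper's body presses on something with over 40 N, if the wrist force passes 120 N, or if a joint passes its speed limit or range.

## Working session

There is one attempt and no reset: what is moved stays moved. The work goes in short steps, Python scripts to look and compute and a tool call to move; the robot and the scene stay as the last step left them, time stands still between calls to the robot, and variables do not carry over. Pictures are saved under pics/ and viewed, at most 10 in all, crops included, and the job is handed in when it is done.

Besides the shell and the picture viewer there is one more tool, called after "Call:" by a JSON object that holds its "op" and its "data", one argument or row to a line. jog_arm: Moves the arm, as the interface text tells. Scaled input: -1 to 1 covers 20 mm each way for a shift and 4 degrees each way for a turn. Its arguments: {"type":"object","properties":{"moves":{"type":"array"},"grip_force":{"type":"number"}},"required":["moves"]}

```bash
mkdir -p pics
cat > h.py <<'E'
from station import *
import numpy as np, cv2
from scipy.spatial.transform import Rotation as R
def cam(n):
    c=read_camera(n); c['Rm']=cv2.Rodrigues(np.array(c['rvec'],float))[0]; c['t']=np.array(c['tvec'],float).ravel(); return c
def ray(c,u,v):
    d=np.array([(u-c['cx'])/c['fx'],(v-c['cy'])/c['fy']]); s=d.copy()
    for _ in range(20): s=d/(1+c['k1']*(s@s))
    o=-c['Rm'].T@c['t']; w=c['Rm'].T@np.array([s[0],s[1],1]); return o,w
def onz(c,u,v,z):
    o,w=ray(c,u,v); return o+w*(z-o[2])/w[2]
def proj(c,p):
    q=c['Rm']@np.array(p)+c['t']; s=q[:2]/q[2]; s=s*(1+c['k1']*(s@s)); return np.array([c['fx']*s[0]+c['cx'],c['fy']*s[1]+c['cy']])
def tri(c1,p1,c2,p2):
    o1,w1=ray(c1,*p1);o2,w2=ray(c2,*p2)
    k=np.linalg.lstsq(np.c_[w1,-w2],o2-o1,rcond=None)[0]
    a=o1+k[0]*w1;b=o2+k[1]*w2; return (a+b)/2,np.linalg.norm(a-b)
E
python3 - <<'E'
from h import *
for n in("top","side"):
    c=cam(n); cv2.imwrite(f'pics/{n}0.png',c['color']); print(n,c['fx'],c['k1'],-c['Rm'].T@c['t'],c['Rm'][2])
o=get_obs();print(o['t'],o['eef_pos'],o['tool_rot'],o['gripper_width'])
E
```

```text
top 474.7224774120918 -0.08541420732512592 [ 0.46550604 -0.23919964  1.47901359] [ 0.06406231  0.00824203 -0.99791186]
side 479.56888277690234 0.022641458160546277 [ 0.30908615 -1.46671349  0.78332435] [ 0.16021113  0.86780545 -0.47036804]
0.1 [0.18949547 0.64732755 0.23043086] [-4.93815038e-05  1.41885488e-01  9.89882761e-01 -7.91189635e-04] 0.9989439448278917
```

View pics/top0.png

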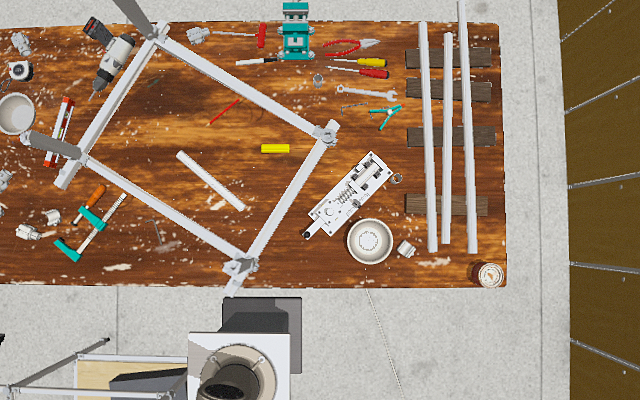

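View pics/side0.png

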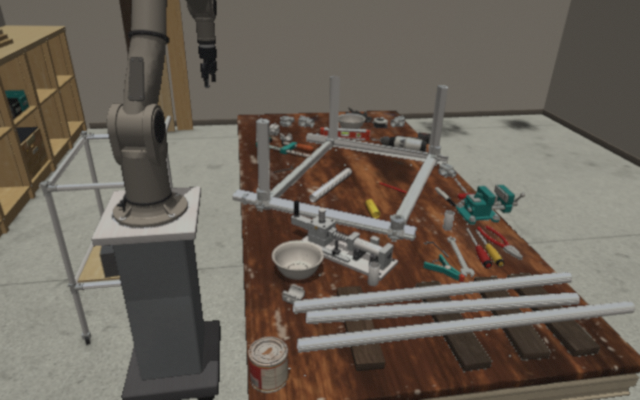

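The top view shows the jig from its handle at (307,234) to its end stop at (378,160). The steel bowl is beside it at (370,241), and the far bowl at (15,113) is not the one meant. Next I'll enlarge the jig in both views.

Run:
```python
import cv2,numpy as np
t=cv2.imread('pics/top0.png')[140:270,290:420]; s=cv2.imread('pics/side0.png')[190:310,265:415]
cv2.imwrite('pics/c1.png',cv2.resize(t,(598,598),interpolation=cv2.INTER_CUBIC)); cv2.imwrite('pics/c2.png',cv2.resize(s,(750,600),interpolation=cv2.INTER_CUBIC))
```

```text
(no output)
```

View pics/c1.png

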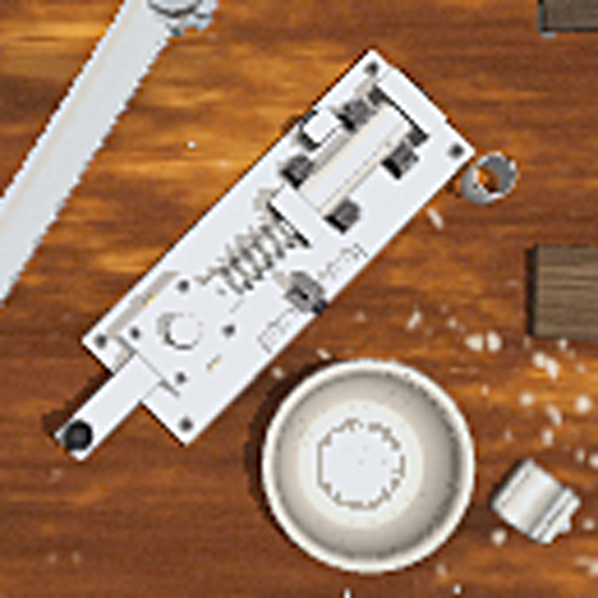

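View pics/c2.png

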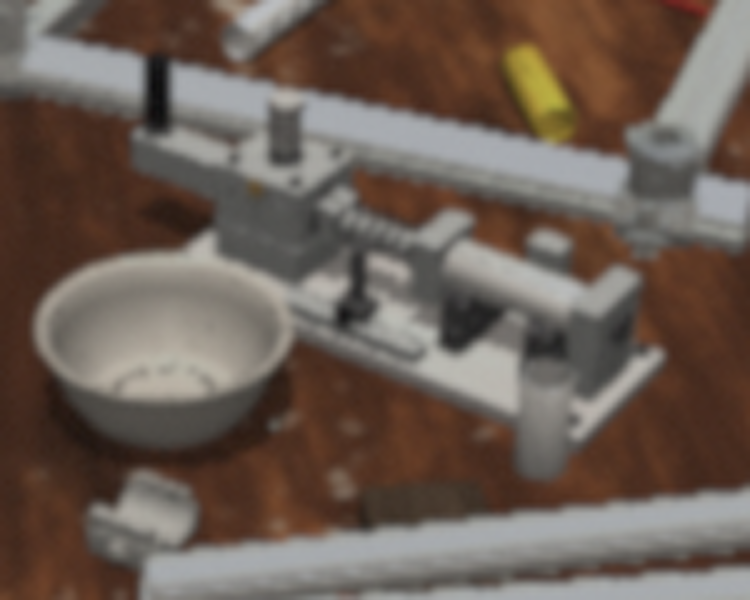

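The top crop shows the handle at crop (77,437), the pin at (184,330), the jaw at (300,220), the dark pointer at (303,288) and the bowl at (368,465). The next pipe is at (490,177) and the fitting at (537,503). The white pipe in the V-blocks is the drilled one. The side crop agrees.

```bash
cat >> h.py <<'E'
T=lambda x,y:((x+.5)/4.6-.5+290,(y+.5)/4.6-.5+140)
S=lambda x,y:((x+.5)/5-.5+265,(y+.5)/5-.5+190)
E
python3 - <<'E'
from h import *
np.set_printoptions(precision=4,suppress=True)
t=cam('top');s=cam('side')
C=np.array([onz(t,*T(*p),.012) for p in[(372,50),(475,152),(187,443),(84,342)]])
for a,b in((0,1),(1,2),(2,3),(3,0)):print(np.linalg.norm(C[a]-C[b]))
x=(C[0]+C[1]-C[2]-C[3])[:2];x/=np.linalg.norm(x);y=np.array([-x[1],x[0]])
m=C.mean(0)[:2]; org=m-.025*x+.005*y
print('org',org,'yaw',np.degrees(np.arctan2(x[1],x[0])))
W=lambda a,b:org+a*x+b*y
print('pin pred',W(-.066,0),'top view',onz(t,*T(184,330),.117),'tri',tri(t,T(184,330),s,S(285,97)))
h=onz(t,*T(77,437),.114);print('handle',h,'tri',tri(t,T(77,437),s,S(157,58)), 'jig',(h[:2]-org)@x,(h[:2]-org)@y)
print('bowl',onz(t,*T(368,465),.052), tri(t,T(368,465),s,S(165,325)))
print('nextpipe',onz(t,*T(490,177),.058))
print('pointer tip?',onz(t,*T(303,275),.065)[:2], [( (onz(t,*T(303,275),.065)[:2]-org)@v) for v in(x,y)])
E
```

```text
0.09818776433907683
0.2769773382862069
0.09675969496173605
0.2782527421840727
org [ 0.5717 -0.3264] yaw -44.582632207821966
pin pred [ 0.5246 -0.2801] top view [ 0.5246 -0.2796  0.117 ] tri (array([ 0.5246, -0.2796,  0.1175]), np.float64(0.00019998154138756546))
handle [ 0.4577 -0.2129  0.114 ] tri (array([ 0.4582, -0.213 ,  0.1121]), np.float64(0.0011011257222786927)) jig -0.1608159564413161 0.0008359056457151598
bowl [ 0.4395 -0.4015  0.052 ] (array([ 0.4398, -0.4018,  0.0503]), np.float64(0.0006583011944578083))
nextpipe [ 0.6278 -0.4818  0.058 ]
pointer tip? [ 0.5627 -0.3583] [np.float64(0.01602148628852805), np.float64(-0.029000739657015787)]
```

Run:
```python
from h import *
np.set_printoptions(precision=3,suppress=True)
t=cam('top');s=cam('side')
for p,q,b in(((25,140),(334,78),(80,155)),((122,0),(441,88),(155,30)),((245,265),(264,122),(245,265))):
    print('top tri',tri(t,p,s,q),'base top',onz(t,*b,.03))
for q in((264,195),(334,135),(440,157)): print('base side',onz(s,*q,.03))
for p in((245,265),(325,132)): print(onz(t,*p,.03))
o=get_obs(); r=R.from_quat(np.roll(o['tool_rot'],-1)).as_matrix(); print(r)
```

```text
top tri (array([0.705, 0.524, 0.294]), np.float64(0.007647442079214495)) base top [0.704 0.506 0.03 ]
top tri (array([1.075, 0.27 , 0.309]), np.float64(0.009094501055476925)) base top [1.109 0.277 0.03 ]
top tri (array([ 0.382, -0.066,  0.31 ]), np.float64(0.0037210197561330497)) base top [ 0.364 -0.025  0.03 ]
base side [ 0.374 -0.001  0.03 ]
base side [0.724 0.553 0.03 ]
base side [1.11  0.251 0.03 ]
[ 0.364 -0.025  0.03 ]
[ 0.774 -0.268  0.03 ]
[[-0.96   0.281 -0.   ]
 [ 0.281  0.96  -0.001]
 [-0.    -0.001 -1.   ]]
```

Call:
{"op": "jog_arm", "data": {
  "moves": [0,0,-1,0,0,1,0.8,0,0,-1,0,0,1,0.8,0,0,-1,0,0,1,0.8,0,0,-1,0,0,1,0.8,0,0,-1,0,0,1,0.8,0,0,-1,0,0,1,0.8,0,0,-1,0,0,1,0.8,0,0,-1,0,0,0.07,0.8]
}}

```text
t: 0.97
eef_pos: [0.1895, 0.6477, 0.3923]
tool_rot: [0.0, 0.381, 0.925, -0.0]
contact_force: [0.0, 0.3, 0.7]
gripper_width: 0.797
grasp_force: 0.0
```

Call:
{"op": "jog_arm", "data": {
  "moves": [-1,0,0,0,0,0,0.8,-1,0,0,0,0,0,0.8,-1,0,0,0,0,0,0.8,-1,0,0,0,0,0,0.8,-1,0,0,0,0,0,0.8,-1,0,0,0,0,0,0.8,-1,0,0,0,0,0,0.8,-1,0,0,0,0,0,0.8]
}}

```text
t: 1.63
eef_pos: [0.3042, 0.5346, 0.3913]
tool_rot: [-0.0, 0.379, 0.925, -0.0]
contact_force: [-0.2, 1.2, 0.3]
gripper_width: 0.804
grasp_force: 0.0
```

Call:
{"op": "jog_arm", "data": {
  "moves": [-1,0,0,0,0,0,0.8,-1,0,0,0,0,0,0.8,-1,0,0,0,0,0,0.8,-1,0,0,0,0,0,0.8,-1,0,0,0,0,0,0.8,-1,0,0,0,0,0,0.8,-1,0,0,0,0,0,0.8,-1,0,0,0,0,0,0.8]
}}

```text
t: 2.3
eef_pos: [0.4181, 0.4223, 0.3913]
tool_rot: [-0.0, 0.379, 0.925, 0.0]
contact_force: [-0.3, -0.2, -0.1]
gripper_width: 0.801
grasp_force: 0.0
```

Call:
{"op": "jog_arm", "data": {
  "moves": [-1,0,0,0,0,0,0.8,-1,0,0,0,0,0,0.8,-1,0,0,0,0,0,0.8,-1,0,0,0,0,0,0.8,-1,0,0,0,0,0,0.8,-1,-0.8,0,0,0,0,0.8,-1,-0.8,0,0,0,0,0.8,-1,-0.8,0,0,0,0,0.8]
}}

```text
t: 2.97
eef_pos: [0.4979, 0.2754, 0.3911]
tool_rot: [-0.0, 0.379, 0.925, -0.0]
contact_force: [0.4, 0.1, -0.0]
gripper_width: 0.797
grasp_force: 0.0
```

Call:
{"op": "jog_arm", "data": {
  "moves": [-1,-0.92,0,0,0,0,0.8,-1,-0.92,0,0,0,0,0.8,-1,-0.92,0,0,0,0,0.8,-1,-0.92,0,0,0,0,0.8,-1,-0.92,0,0,0,0,0.8,-1,-0.92,0,0,0,0,0.8,-1,-0.92,0,0,0,0,0.8,-1,-0.92,0,0,0,0,0.8]
}}

```text
t: 3.63
eef_pos: [0.508, 0.0581, 0.3914]
tool_rot: [0.0, 0.379, 0.925, 0.0]
contact_force: [1.2, -0.6, -0.0]
gripper_width: 0.802
grasp_force: 0.0
```

Call:
{"op": "jog_arm", "data": {
  "moves": [-1,-0.92,0,0,0,0,0.8,-1,-0.92,0,0,0,0,0.8,-1,-0.92,0,0,0,0,0.8,-1,-0.92,0,0,0,0,0.8,-1,-0.92,0,0,0,0,0.8,-1,-0.92,0,0,0,0,0.8,-1,-0.92,0,0,0,0,0.8,-1,-0.92,0,0,0,0,0.8]
}}

```text
t: 4.3
eef_pos: [0.5186, -0.1589, 0.3914]
tool_rot: [0.0, 0.379, 0.925, 0.0]
contact_force: [0.9, 0.3, 0.1]
gripper_width: 0.8
grasp_force: 0.0
```

Call:
{"op": "jog_arm", "data": {
  "moves": [-0.8,-0.75,0.9,0,0,0,0.8,-0.8,-0.75,0.9,0,0,0,0.8,-0.8,-0.75,0.9,0,0,0,0.8,-0.8,-0.75,0.9,0,0,0,0.8,-0.6,-0.55,0.9,0,0,0,0.8,-0.4,-0.35,0.9,0,0,0,0.8,-0.2,-0.2,0.9,0,0,0,0.8,0,0,0,0,0,0,0.8]
}}

```text
t: 4.97
eef_pos: [0.5218, -0.2783, 0.2619]
tool_rot: [-0.003, 0.38, 0.925, -0.001]
contact_force: [-1.0, -0.1, 0.2]
gripper_width: 0.798
grasp_force: 0.0
```

Run:
```python
from h import *
np.set_printoptions(precision=4,suppress=True)
c=cam('wrist'); cv2.imwrite('pics/w1.png',c['color']); print(c['fx'],-c['Rm'].T@c['t'],c['Rm'][2]); print(get_obs()['eef_pos'])
for p in((.5246,-.2796,.117),(.458,-.213,.114)): print(proj(c,p))
```

```text
345.76967690140356 [ 0.4751 -0.2311  0.404 ] [ 0.1836 -0.1888 -0.9647]
[ 0.5227 -0.2778  0.2638]
[319.8073 191.3709]
[320.5038  74.188 ]
```

View pics/w1.png

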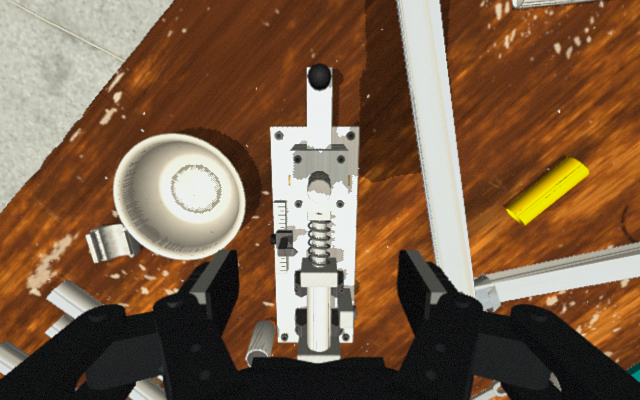

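The wrist view shows the handle at (319,76), the pin at (319,185), the pointer at (282,240) and the jaw at (319,275), all in line with the plan. I'll descend onto the pin and enlarge the jaw and pointer region for measuring.

Call:
{"op": "jog_arm", "data": {
  "moves": [-0.13,0,0.95,0,0,0,0.8,0,0,0.95,0,0,0,0.8,0,0,0.95,0,0,0,0.8,0,0,0.95,0,0,0,0.8,0,0,0.95,0,0,0,0.8,0,0,0.95,0,0,0,0.8,0,0,0.95,0,0,0,0.8,0,0,0.95,0,0,0,0.7]
}}

```text
t: 5.68
eef_pos: [0.5274, -0.2789, 0.114]
tool_rot: [0.001, 0.379, 0.926, 0.0]
contact_force: [0.0, -0.6, 0.2]
gripper_width: 0.702
grasp_force: 0.0
```

Run:
```python
from h import *
w=cv2.imread('pics/w1.png')[215:305,260:360]; cv2.imwrite('pics/c3.png',cv2.resize(w,(600,540),interpolation=cv2.INTER_CUBIC))
print(get_obs()['eef_pos'],get_obs()['contact_force'])
```

```text
[ 0.52739258 -0.27890848  0.11403752] [ 0.0190602  -0.59130508  0.21527272]
```

View pics/c3.png

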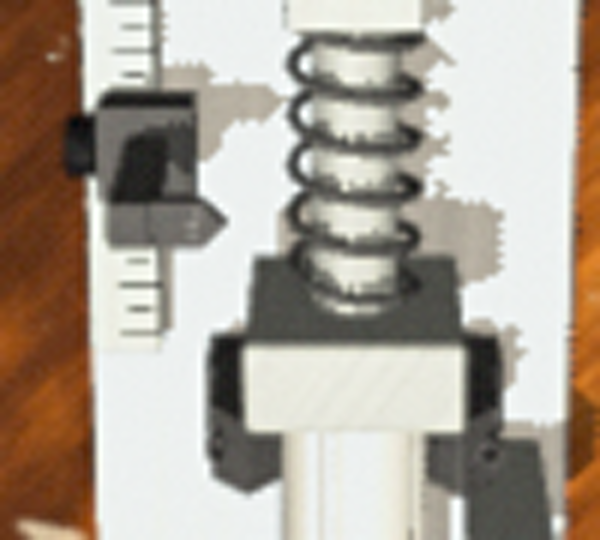

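The crop shows the pointer tip at crop (228,222) and the upper edge of the jaw's front face at row 430, with its pointer-side corner at (243,430).

Call:
{"op": "jog_arm", "data": {
  "moves": [0,0,0,0,0,0,0.6,0,0,0.3,0,0,0,0.6,0,0,0.3,0,0,0,0.6,0,0,0.2,0,0,0,0.6,0,0,0.2,0,0,0,0.6,0,0,0,0,0,0,0.6,0,0,0,0,0,0,0.6,0,0,0,0,0,0,0.6]
}}

```text
t: 6.35
eef_pos: [0.526, -0.2799, 0.0937]
tool_rot: [0.0, 0.379, 0.925, 0.0]
contact_force: [0.6, 0.3, 0.2]
gripper_width: 0.599
grasp_force: 0.0
```

```bash
cat >> h.py <<'E'
org=np.array([.5717,-.3264]);jx=np.array([np.cos(np.radians(-44.58)),np.sin(np.radians(-44.58))]);jy=np.array([-jx[1],jx[0]])
def jig(p): d=np.array(p)[:2]-org; return np.array([d@jx,d@jy])
def tool():
    o=get_obs(); return R.from_quat(np.roll(o['tool_rot'],-1)).as_matrix(),np.array(o['eef_pos']),o
E
python3 - <<'E'
from h import *
np.set_printoptions(precision=4,suppress=True)
r,p,o=tool(); c=cam('wrist'); r,p,o=tool()
print(p,jig(p),o['contact_force'],o['gripper_width'])
Rtc=c['Rm']@r; ttc=c['Rm']@p+c['t']; np.savez('hand.npz',R=Rtc,t=ttc)
# old pose
r0=r; p0=np.array([.5227,-.2778,.2638]); d=dict(c); d['Rm']=Rtc@r0.T; d['t']=ttc-d['Rm']@p0
print(d['Rm'][2],-d['Rm'].T@d['t'])
W=lambda x,y:((x+.5)/6-.5+260,(y+.5)/6-.5+215)
a=onz(d,*W(228,222),.065);b=onz(d,*W(243,430),.062);b2=onz(d,*W(468,430),.062)
print('tip',jig(a),'face',jig(b),jig(b2),'d',jig(b)-jig(a)); print('handle',jig(onz(d,319,76,.114)),'pintop',jig(onz(d,319,181,.117)))
E
```

```text
[ 0.526  -0.2799  0.0937] [-0.0652  0.0011] [0.5974 0.1672 0.3081] 0.5951427944797884
[ 0.1899 -0.1896 -0.9633] [ 0.475  -0.2304  0.4055]
tip [ 0.014  -0.0216] face [ 0.0567 -0.0197] [0.0567 0.0218] d [0.0427 0.0019]
handle [-0.1583  0.0011] pintop [-0.074   0.0011]
```

Call:
{"op": "jog_arm", "data": {
  "moves": [0,0,0.22,0,0,0,0.6,0,0,0.22,0,0,0,0.4,0,0,0,0,0,0,0.2,0,0,0,0,0,0,0,0,0,0,0,0,0,0,0,0,0,0,0,0,0,0,0,0,0,0,0,0,0,0,0,0,0,0,0],
  "grip_force": 60
}}

```text
t: 7.07
eef_pos: [0.5253, -0.2799, 0.0843]
tool_rot: [-0.0, 0.38, 0.925, -0.0]
contact_force: [-1.4, -1.7, -2.0]
gripper_width: 0.233
grasp_force: 58.6
```

Call:
{"op": "jog_arm", "data": {
  "moves": [0,0,-0.2,0,0,0,0,0,0,-0.2,0,0,0,0,0,0,-0.3,0,0,0,0,0,0,-0.5,0,0,0,0,0,0,-0.7,0,0,0,0,0,0,-0.8,0,0,0,0,0,0,-0.8,0,0,0,0,0,0,0,0,0,0,0]
}}

```text
t: 7.73
eef_pos: [0.5291, -0.2813, 0.1598]
tool_rot: [0.004, 0.38, 0.925, 0.001]
contact_force: [-0.0, -0.7, -0.9]
gripper_width: 0.226
grasp_force: 61.0
```

Run:
```python
from h import *
np.set_printoptions(precision=4,suppress=True)
r,p,o=tool(); s=cam('side'); c=cam('wrist')
print(p,o['contact_force'],o['gripper_width'],o['grasp_force'],jig([.4396,-.4017]),jig(p))
a=cv2.resize(s['color'][150:310,235:415],(540,480)); b=c['color'][:, 120:520]
cv2.imwrite('pics/m1.png',np.hstack([a[:, :400],cv2.resize(b,(400,400))[:400] if 0 else cv2.copyMakeBorder(b,0,80,0,0,0)]))
```

```text
[ 0.5291 -0.2813  0.1598] [-0.0208 -0.7076 -0.9118] 0.22621166372651388 61.01051688194275 [-0.0412 -0.1464] [-0.0621  0.0022]
```

View pics/m1.png

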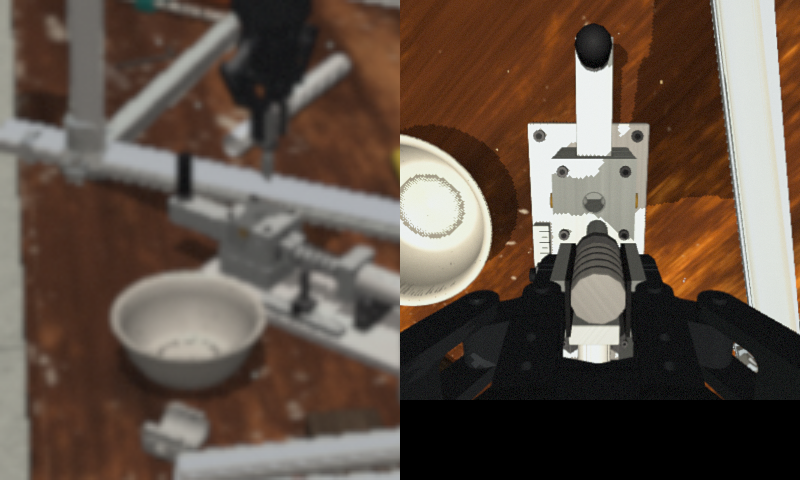

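The pin is out: it hangs straight in the fingers, with its top at about (600,295) in the right half, and the hole at (595,200) is open. Now over to the bowl.

Call:
{"op": "jog_arm", "data": {
  "moves": [-0.14,-0.93,0,0,0,0,0,-0.14,-0.93,0,0,0,0,0,-0.14,-0.93,0,0,0,0,0,-0.14,-0.93,0,0,0,0,0,-0.14,-0.93,0,0,0,0,0,-0.14,-0.93,0,0,0,0,0,-0.14,-0.93,0,0,0,0,0,-0.14,-0.93,0,0,0,0,0]
}}

```text
t: 8.5
eef_pos: [0.4368, -0.4017, 0.154]
tool_rot: [-0.0, 0.379, 0.925, 0.0]
contact_force: [0.1, -0.0, -1.3]
gripper_width: 0.225
grasp_force: 61.0
```

Call:
{"op": "jog_arm", "data": {
  "moves": [0,0,0,0,-1,0,0,0,0,0,0,-1,0,0,0,0,0,0,-1,0,0,0,0,0,0,-1,0,0,0,0,0,0,-1,0,0,0,0,0,0,-1,0,0,0,0,0,0,-1,0,0,0,0,0,0,-1,0,0]
}}

```text
t: 9.17
eef_pos: [0.4354, -0.3963, 0.1507]
tool_rot: [0.228, 0.367, 0.897, -0.089]
contact_force: [-1.1, 1.0, -2.1]
gripper_width: 0.224
grasp_force: 61.1
```

Run:
```python
from h import *
np.set_printoptions(precision=4,suppress=True)
t=cam('top'); r,p,o=tool(); B=np.array([.4396,-.4017,.050]); print(p,jig(p)-jig(B),r[:,2],o['contact_force'],o['gripper_width'],o['grasp_force'],o['q'])
print('to go (tool mm/20):',r.T@(B-p)/.02)
```

```text
[ 0.4361 -0.3955  0.1501] [-0.0068  0.002 ] [ 0.3449 -0.3242 -0.8809] [ 0.2467  1.0681 -2.6238] 0.2245936248576084 61.0840380191803 [ 0.0436  0.3023  0.6401  2.2517 -0.6509  0.1884  2.025 ]
to go (tool mm/20): [ 2.0689 -0.1512  4.5701]
```

Call:
{"op": "jog_arm", "data": {
  "moves": [0,0,0,0,1,0,0,0,0,0,0,1,0,0,0,0,0.5,0,0,0,0,0,0,0.5,0,0,0,0,0.1,0,0.5,0,0,0,0,0.1,0,0.5,0,0,0,0,0.1,0,0.5,0,0,0,0,0,0,0,0,0,0,0]
}}

```text
t: 9.88
eef_pos: [0.4459, -0.4056, 0.1012]
tool_rot: [0.164, 0.372, 0.911, -0.063]
contact_force: [-0.5, -0.0, -2.2]
gripper_width: 0.226
grasp_force: 61.1
```

Run:
```python
from h import *
np.set_printoptions(precision=4,suppress=True)
r,p,o=tool(); B=np.array([.4396,-.4017,.053]);B[:2]+=.008*jx; print(p,jig(p)-jig(B),r[:,2],o['contact_force'],o['q'])
print('to go (tool mm/20):',r.T@(B-p)/.02)
```

```text
[ 0.4459 -0.4056  0.1012] [-0.0008  0.0016] [ 0.2511 -0.2369 -0.9385] [-0.5195 -0.0415 -2.2122] [ 0.1304  0.449   0.5926  2.1471 -0.6809  0.3243  2.0455]
to go (tool mm/20): [ 0.7931 -0.098   2.2753]
```

Call:
{"op": "jog_arm", "data": {
  "moves": [0.13,0,0.4,0,0,0,0,0.13,0,0.4,0,0,0,0,0.13,0,0.4,0,0,0,0,0.13,0,0.4,0,0,0,0,0.13,0,0.35,0,0,0,0,0.13,0,0.3,0,0,0,0,0,0,0,0,0,0,0,0,0,0,0,0,0,0]
}}

```text
t: 10.55
eef_pos: [0.4473, -0.4067, 0.0554]
tool_rot: [0.165, 0.372, 0.911, -0.063]
contact_force: [0.2, -0.8, -0.9]
gripper_width: 0.227
grasp_force: 61.1
```

Call:
{"op": "jog_arm", "data": {
  "moves": [0,0,0,0,0,0,0.3,0,0,0,0,0,0,0.4,0,0,0,0,0,0,0.5,0,0,0,0,0,0,0.5,0,0,0,0,0,0,0.5,0,0,0,0,0,0,0.5,0,0,-0.5,0,0,0,0.5,0,0,-0.8,0,0,0,0.5]
}}

```text
t: 11.22
eef_pos: [0.4402, -0.4, 0.079]
tool_rot: [0.164, 0.372, 0.911, -0.063]
contact_force: [0.4, -0.9, -0.0]
gripper_width: 0.499
grasp_force: 0.0
```

Call:
{"op": "jog_arm", "data": {
  "moves": [0,0,-1,0,0,0,0.5,0,0,-1,0,0,0,0.5,0,0,-1,0,0,0,0.5,0,0,-1,0,1,0,0.5,0,0,-1,0,1,0,0.5,0,0,-1,0,1,0,0.5,0,0,0,0,1,0,0.5,0,0,0,0,1,0,0.5]
}}

```text
t: 11.88
eef_pos: [0.4141, -0.3745, 0.1952]
tool_rot: [0.005, 0.377, 0.926, 0.003]
contact_force: [-0.0, -0.2, -0.0]
gripper_width: 0.5
grasp_force: 0.0
```

Run:
```python
from h import *
np.set_printoptions(precision=4,suppress=True)
s=cam('side'); c=cam('wrist');r,p,o=tool()
print(p,jig(p),r,o['contact_force'])
a=cv2.resize(s['color'][200:300,260:400],(420,300)); b=cv2.resize(c['color'],(380,300) if 0 else (380,238))
m=np.zeros((600,800,3),np.uint8); m[:300,:420]=a; m[:400,420:800]=c['color'][:,130:510]; cv2.imwrite('pics/m2.png',m)
```

```text
[ 0.4149 -0.3756  0.1938] [-0.0772 -0.1451] [[-0.7156  0.6984  0.0099]
 [ 0.6984  0.7157 -0.0007]
 [-0.0076  0.0064 -1.    ]] [ 0.1668 -1.2002 -0.5697]
```

View pics/m2.png

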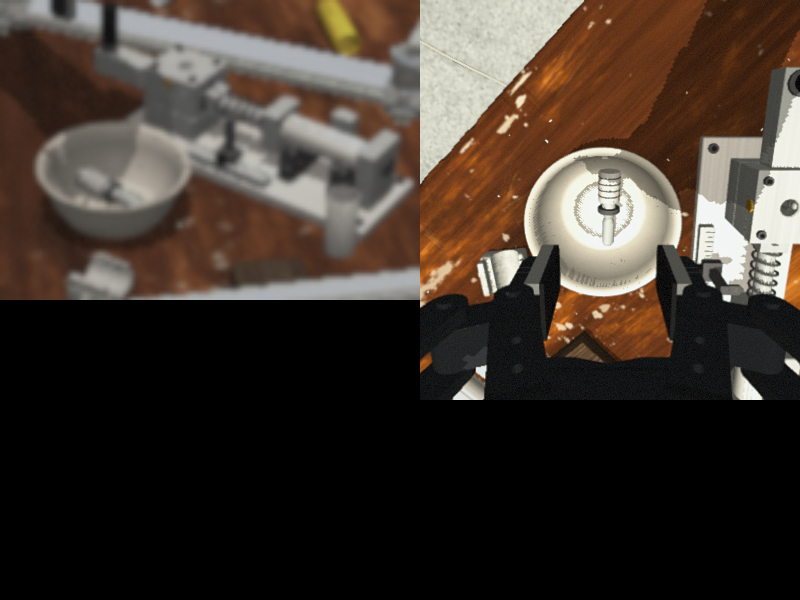

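The pin lies flat in the bowl, at about (608,205) in the right half. The bowl and everything else are in place. Now to the handle.

Call:
{"op": "jog_arm", "data": {
  "moves": [0.52,0.91,0,0,0,0,0.6,0.52,0.91,0,0,0,0,0.6,0.52,0.91,0,0,0,0,0.6,0.52,0.91,0,0,0,0,0.6,0.52,0.91,0,0,0,0,0.6,0.52,0.91,0,0,0,0,0.6,0.52,0.91,0,0,0,0,0.6,0.52,0.91,0,0,0,0,0.6]
}}

```text
t: 12.65
eef_pos: [0.4548, -0.211, 0.1935]
tool_rot: [0.005, 0.378, 0.926, 0.002]
contact_force: [0.5, 0.4, 0.2]
gripper_width: 0.601
grasp_force: 0.0
```

Call:
{"op": "jog_arm", "data": {
  "moves": [0,0,0,0,0,0,0.6,0,0,0,0,0,0,0.6,0,0,0,0,0,0,0.6,0,0,0,0,0,0,0.6,0,0,0,0,0,0,0.6,0,0,0,0,0,0,0.6,0,0,0,0,0,0,0.6,0,0,0,0,0,0,0.6]
}}

```text
t: 13.32
eef_pos: [0.4553, -0.2127, 0.194]
tool_rot: [0.005, 0.378, 0.926, 0.002]
contact_force: [-0.6, -0.4, 0.5]
gripper_width: 0.597
grasp_force: 0.0
```

Run:
```python
from h import *
np.set_printoptions(precision=4,suppress=True)
c=cam('wrist');r,p,o=tool()
print(p,jig(p),r[:,2],o['q'])
H=np.array([.4584,-.2134,.074]); print('to go',r.T@(H-p)/.02)
g=c['color']; cv2.imwrite('pics/w2.png',g)
print('proj tip/face/handle',[proj(c,[*(org+a*jx+b*jy),z]) for a,b,z in((.014,-.0225,.065),(.0567,-.02,.062),(-.16,.001,.114))])
```

```text
[ 0.4554 -0.2126  0.194 ] [-0.1628 -0.0005] [ 0.0101  0.0006 -0.9999] [-0.4617  0.3386  0.9592  2.0505 -0.3571  0.9142  1.487 ]
to go [-0.0967  0.0299  6.0011]
proj tip/face/handle [array([293.2626, 372.8946]), array([296.6872, 406.9747]), array([319.503 , 212.4164])]
```

View pics/w2.png

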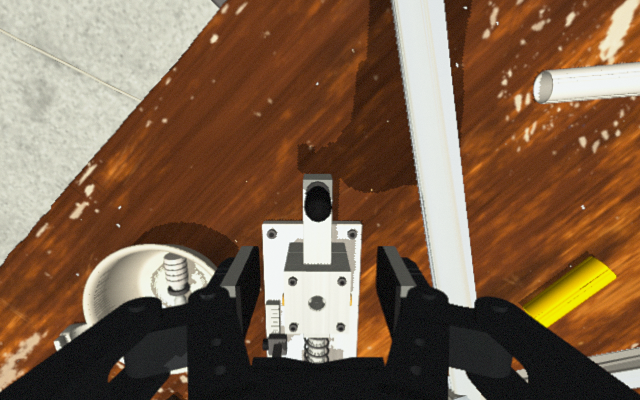

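The handle top is at (318,203), centred between the fingers, and the pin is in the bowl at (175,270). I'll descend to the handle and refine the jaw-to-tip distance from w1, using the pose printed with that picture.

Call:
{"op": "jog_arm", "data": {
  "moves": [-0.1,0.03,0.75,0,0,0,0.6,0,0,0.75,0,0,0,0.6,0,0,0.75,0,0,0,0.6,0,0,0.75,0,0,0,0.6,0,0,0.75,0,0,0,0.6,0,0,0.75,0,0,0,0.6,0,0,0.7,0,0,0,0.6,0,0,0.6,0,0,0,0.6]
}}

```text
t: 14.03
eef_pos: [0.4584, -0.2131, 0.077]
tool_rot: [0.004, 0.378, 0.926, 0.002]
contact_force: [-0.2, 1.0, -0.3]
gripper_width: 0.601
grasp_force: 0.0
```

Call:
{"op": "jog_arm", "data": {
  "moves": [0,0,0,0,0,0,0.5,0,0,0,0,0,0,0.4,0,0,0,0,0,0,0.2,0,0,0,0,0,0,0,0,0,0,0,0,0,0,0,0,0,0,0,0,0,0,0,0,0,0,0,0,0,0,0,0,0,0,0],
  "grip_force": 100
}}

```text
t: 14.7
eef_pos: [0.4582, -0.2143, 0.079]
tool_rot: [0.005, 0.378, 0.926, 0.002]
contact_force: [-4.2, -2.4, 6.1]
gripper_width: 0.204
grasp_force: 97.5
```

Run:
```python
from h import *
np.set_printoptions(precision=4,suppress=True)
r,p,o=tool(); print(p,jig(p),o['contact_force'],o['gripper_width'],o['grasp_force'])
f=np.load('hand.npz'); c=cam('wrist'); d=dict(c)
Rm=f['R']@R.from_quat([.379,.925,0,0]).as_matrix().T
z=np.array([.1836,-.1888,-.9647]);z/=np.linalg.norm(z); A,_=R.align_vectors(z[None],Rm[2][None]); d['Rm']=Rm@A.as_matrix().T
d['t']=-d['Rm']@np.array([.4751,-.2311,.404])
W=lambda x,y:((x+.5)/6-.5+260,(y+.5)/6-.5+215)
a=onz(d,*W(228,222),.065);b=onz(d,*W(243,430),.062)
print(d['Rm'],'tip',jig(a),'face',jig(b),'d',jig(b)-jig(a)); print('handle',jig(onz(d,319,76,.114)),'base ends',jig(onz(d,319,126,.012)),jig(onz(d,319,343,.012)))
```

```text
[ 0.4582 -0.2143  0.079 ] [-0.1596  0.0002] [-4.1654 -2.3705  6.1131] 0.2037580462459964 97.54133820533752
[[ 0.7028  0.7113 -0.0055]
 [ 0.6873 -0.677   0.2633]
 [ 0.1836 -0.1888 -0.9647]] tip [ 0.0118 -0.0232] face [ 0.0541 -0.0213] d [0.0423 0.0019]
handle [-0.1592 -0.0004] base ends [-0.1154 -0.0006] [ 0.1646 -0.0007]
```

Call:
{"op": "jog_arm", "data": {
  "moves": [0.2,0,0,0,0,0,0,0.3,0,0,0,0,0,0,0.3,0,0,0,0,0,0,0.3,0,0,0,0,0,0,0.3,0,0,0,0,0,0,0.3,0,0,0,0,0,0,0.25,0,0,0,0,0,0,0.1,0,0,0,0,0,0]
}}

```text
t: 15.42
eef_pos: [0.432, -0.1882, 0.0791]
tool_rot: [0.009, 0.378, 0.926, 0.0]
contact_force: [7.4, -13.0, -11.6]
gripper_width: 0.202
grasp_force: 97.8
```

Call:
{"op": "jog_arm", "data": {
  "moves": [0,0,0,0,0,0,0,0,0,0,0,0,0,0,0,0,0,0,0,0,0,0,0,0,0,0,0,0,0,0,0,0,0,0,0,0,0,0,0,0,0,0,0,0,0,0,0,0,0,0,0,0,0,0,0,0]
}}

```text
t: 16.08
eef_pos: [0.4321, -0.1884, 0.0791]
tool_rot: [0.009, 0.378, 0.926, 0.0]
contact_force: [4.8, -12.2, -10.1]
gripper_width: 0.201
grasp_force: 97.8
```

Run:
```python
from h import *
np.set_printoptions(precision=4,suppress=True)
t=cam('top');s=cam('side');r,p,o=tool(); print(p,jig(p),o['contact_force'],np.dot(o['contact_force'][:2],jx),o['gripper_width'],o['grasp_force'])
for n,c in(('t',t),('s',s)):
    cv2.imwrite(f'pics/f{n}.png',c['color'])
    print(n,[proj(c,[*(org+a*jx+b*jy),z]) for a,b,z in((.0118,-.0225,.065),(.0118,-.02,.062),(.0541,-.02,.062))])
```

```text
[ 0.4322 -0.1884  0.0791] [-0.1962  0.0003] [  4.5784 -12.6961  -8.2926] 12.172484191386761 0.20089653914883487 97.82686829566956
t [array([352.9285, 198.8486]), array([352.2533, 198.3319]), array([362.1239, 188.3276])]
s [array([339.2864, 236.6497]), array([339.7292, 237.1748]), array([352.515 , 242.0985])]
```

Call:
{"op": "jog_arm", "data": {
  "moves": [0.1,0,0,0,0,0,0,0.1,0,0,0,0,0,0,0.1,0,0,0,0,0,0,0,0,0,0,0,0,0,0,0,0,0,0,0,0,0,0,0,0,0,0,0,0,0,0,0,0,0,0,0,0,0,0,0,0,0]
}}

```text
t: 16.85
eef_pos: [0.4282, -0.1844, 0.0791]
tool_rot: [0.009, 0.378, 0.926, -0.0]
contact_force: [6.6, -13.2, -9.7]
gripper_width: 0.201
grasp_force: 97.9
```

Run:
```python
from h import *
np.set_printoptions(precision=4,suppress=True)
t=cam('top');s=cam('side');r,p,o=tool(); print(p,jig(p),o['contact_force'],np.dot(o['contact_force'][:2],jx),o['gripper_width'],o['grasp_force'])
t0=cv2.imread('pics/top0.png');s0=cv2.imread('pics/side0.png')
def cr(im,x,y): return cv2.resize(im[y:y+50,x:x+66],(396,300),interpolation=cv2.INTER_CUBIC)
cv2.imwrite('pics/m3.png',np.vstack([np.hstack([cr(t0,330,170),cr(t['color'],330,170)]),np.hstack([cr(s0,310,212),cr(s['color'],310,212)])]))
```

```text
[ 0.4281 -0.1844  0.0791] [-0.2019  0.0004] [  6.4063 -13.2588  -9.2392] 13.869399574516919 0.20346678166443222 97.92767643928528
```

View pics/m3.png

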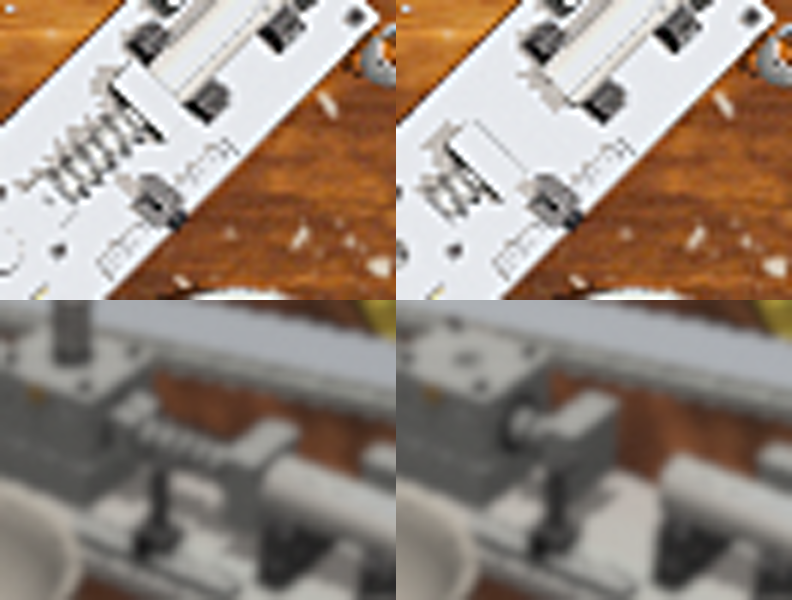

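The top panels show the jaw's front edge drawn back to the pointer's line, at about (527,172) against the tip at (534,178). The pipe is still in its V-blocks and the hole is empty in the side view. Next is a numeric edge check along the slide.

Run:
```python
from h import *
np.set_printoptions(precision=0,suppress=True,linewidth=200)
t=cam('top');s=cam('side')
def prof(c,im,xs,ys,z):
    P=np.array([[proj(c,[*(org+x*jx+y*jy),z]) for x in xs] for y in ys],np.float32)
    return cv2.remap(cv2.cvtColor(im,cv2.COLOR_BGR2GRAY).astype(np.float32),P[...,0],P[...,1],cv2.INTER_CUBIC).mean(0)
ys=np.linspace(-.017,.017,18)
for n,c,f in(('top',t,'top0'),('side',s,'side0')):
    print(n,'was +30..70',prof(c,cv2.imread(f'pics/{f}.png'),np.arange(.03,.07,.002),ys,.062))
    print(n,'now -12..28',prof(c,c['color'],np.arange(-.0123,.0277,.002),ys,.062))
print(n,'pointer was/now, x 0..40, y-.0225..-.03'); 
for c,i in((t,cv2.imread('pics/top0.png')),(t,t['color'])):print(prof(c,i,np.arange(-.01,.03,.002),np.linspace(-.028,-.0235,6),.065))
```

```text
top was +30..70 [153.  88. 109. 245. 248. 235. 233. 232. 232. 237. 243. 200. 161. 169. 180. 189. 191. 186. 194. 189. 189.]
top now -12..28 [163.  98. 129. 249. 245. 235. 233. 233. 233. 236. 233. 203. 217. 235. 233. 232. 232. 232. 232. 232.]
side was +30..70 [134. 140. 142. 143. 144. 143. 139. 129. 114. 103. 104. 117. 132. 142. 147. 149. 149. 149. 150. 150. 150.]
side now -12..28 [141. 145. 146. 147. 147. 145. 139. 127. 110.  93.  80.  75.  72.  71.  70.  69.  67.  64.  62.  60.]
side pointer was/now, x 0..40, y-.0225..-.03
[231. 234. 236. 232. 244. 223. 194. 195. 182. 169. 161. 131. 126. 165. 223. 242. 236. 233. 232. 232.]
[233. 234. 237. 234. 245. 223. 195. 195. 180. 167. 160. 131. 126. 166. 224. 241. 236. 233. 233. 232.]
```

Run:
```python
import cv2
g=cv2.imread('pics/w1.png',0)
print('w1 rows 243-260, cols 283-302');
for y in range(243,261): print(y,*['%3d'%v for v in g[y,283:302]])
print('jaw cols 302-336 step 4, rows 268-292')
for y in range(269,291): print(y,*['%3d'%v for v in g[y,298:342:3]])
t=cv2.imread('pics/top0.png',0); print('top rows 193-208 cols 345-364')
for y in range(193,208): print(y,*['%3d'%v for v in t[y,345:364]])
```

```text
w1 rows 243-260, cols 283-302
243  33  39  29  31  52 107 105  77  63 104 236 242 239 240 239 239 239 239 239
244  37  30  36  32  56 106 110 104  94 108 235 241 239 239 239 239 239 239 239
245  35  37  31  36  69 109 111 107  98 110 236 241 239 239 238 239 239 239 239
246  38  31  28  39  86 104 111 108  99 108 237 243 240 239 239 239 239 239 239
247  32  32  27  33  67  73  73  69  70  94 197 238 242 241 238 239 239 239 239
248  42  41  52  56  59  59  60  58  58  62  94 159 233 241 240 239 239 239 239
249  98  87 105 109 112 109 109 108 111 117 111  90 130 231 243 241 239 238 238
250 112  96 110 112 113 114 109 113 109 133 122 105  79 126 230 242 241 239 239
251 108  95 104 113 108 109 108 110 116 129 121 110  98  78 130 232 240 238 240
252 109  98 106 106 113 113 110 118 138 147 116 110 110 106 148 234 239 240 238
253 107  97 107 109 110 112 111 109 120 124 109 109 113 159 232 241 240 238 238
254 108  96  90 105 111 110 107 111 127 133 112 113 160 232 241 241 240 239 239
255 112 103  97 105 110 111 119 115 116 119 120 160 234 242 239 239 239 239 240
256 175 172 182 122 131 145 17
[... 2345 characters left out ...]
 195 183 187 240 157 119 114 171 237 241 191 193 203 197 231
200 125 103 193 236 196 190 190 194 171 136 132 127 158 243 203 205 236 202 233
201 246 246 240 236 241 197 187 199 153 137 135 135 126 114 203 240 238 236 239
202 231 238 233 231 234 240 202 195 135  82 138 134 129 139 116 202 237 240 247
203 237 232 231 232 232 235 247 147  81  73  61 162 146 146 104 161 242 250 171
204 230 232 231 230 233 235 198 125 142 149  69   3 177 127 136 191 253 172  75
205 232 231 231 230 230 235 241 207 131 137 144 120 142 144  77  82 156  82  66
206 230 230 232 230 229 232 237 243 214 128 135 141 145  67  84  32  53  61  72
207 231 231 230 231 232 234 234 192 169 211 138 150 135  34  34  66  81  76  81
```

Run:
```python
from h import *
np.set_printoptions(precision=4,suppress=True)
f=np.load('hand.npz'); d=cam('wrist'); t=cam('top')
Rm=f['R']@R.from_quat([.379,.925,0,0]).as_matrix().T
z=np.array([.1836,-.1888,-.9647]);z/=np.linalg.norm(z); A,_=R.align_vectors(z[None],Rm[2][None]); d['Rm']=Rm@A.as_matrix().T
d['t']=-d['Rm']@np.array([.4751,-.2311,.404])
J=lambda c,u,v,z:jig(onz(c,u,v,z))
print('wrist tip',J(d,296.8,252.3,.065),'arrow+edge',J(d,288,255.95,.065),'arrow-edge',J(d,288,248.5,.065),'face',J(d,308,286.75,.062),'rear',J(d,319,272.05,.062),'handle',J(d,319,76,.114))
print('top tip',J(t,352.9,198.5,.065),'arrow+edge',J(t,358.8,201,.065),J(t,359.8,202,.065))
# top edges row by row of jaw: perpendicular profile finer, old picture
g=cv2.imread('pics/top0.png',0).astype(np.float32)
for nm,im in(('was',g),('now',cv2.cvtColor(t['color'],cv2.COLOR_BGR2GRAY).astype(np.float32))):
  o0=0 if nm=='was' else -.0423
  for x0,x1 in((.030,.040),(.048,.058)):
    xs=np.arange(x0,x1,.001)+o0
    P=np.array([[proj(t,[*(org+x*jx+y*jy),.062]) for x in xs] for y in np.linspace(-.018,-.010,9)],np.float32)
    print(nm,x0+o0,np.round(cv2.remap(im,P[...,0],P[...,1],cv2.INTER_LINEAR).mean(0)))
r,p,o=tool();print(jig(p),o['contact_force'])
```

```text
wrist tip [ 0.0126 -0.024 ] arrow+edge [ 0.0168 -0.0335] arrow-edge [ 0.0083 -0.0333] face [ 0.0547 -0.0126] rear [ 0.037  -0.0006] handle [-0.1592 -0.0004]
top tip [ 0.0125 -0.0217] arrow+edge [ 0.0195 -0.0395] [ 0.0195 -0.0437]
was 0.03 [144. 104.  77.  76. 120. 185. 227. 239. 239. 237. 234.]
was 0.048 [238. 241. 234. 206. 164. 128. 105.  96.  99. 111. 127.]
now -0.012299999999999998 [174. 143. 112. 103. 142. 197. 229. 239. 238. 237. 235.]
now 0.005700000000000004 [233. 233. 230. 223. 217. 219. 226. 231. 232. 233. 233.]
[-0.2019  0.0003] [  5.7581 -13.0353  -8.9042]
```

Run:
```python
from h import *
np.set_printoptions(precision=1,suppress=True)
s=cam('side')
Q=lambda x,y,z:proj(s,[*(org+x*jx+y*jy),z])
for z in(.065,.055):
  print(z,'tip',Q(.0110,-.0225,z),'tail +/-',Q(.0152,-.04,z),Q(.0068,-.04,z),'sh',Q(.0152,-.027,z),Q(.0068,-.027,z))
print('jaw shut top front/rear at y-20',Q(.0528,-.02,.062),Q(.0353,-.02,.062),'bottom front',Q(.0528,-.02,.03))
g=cv2.imread('pics/side0.png',0)
print('     ',*['%3d'%v for v in range(328,360)])
for y in range(232,256): print(y,' ',*['%3d'%v for v in g[y,328:360]])
```

```text
0.065 tip [339.  236.6] tail +/- [336.9 239.7] [334.4 238.8] sh [339.4 237.7] [336.9 236.8]
0.055 tip [338.9 239.6] tail +/- [336.7 242.8] [334.2 241.8] sh [339.3 240.7] [336.8 239.8]
jaw shut top front/rear at y-20 [352.1 241.9] [346.8 239.9] bottom front [351.5 251.6]
      328 329 330 331 332 333 334 335 336 337 338 339 340 341 342 343 344 345 346 347 348 349 350 351 352 353 354 355 356 357 358 359
232    73  90 108 122 118 110 120 121 104  95  90  76  68  64  58  59  64  68  67  65  61  57  59  66  86 110 128 132 127 118 100  80
233    64  77  85  90  91 104 126 129 118 118 115  99  88  82  69  62  64  62  65  63  58  59  68  88 117 140 153 156 156 147 130 103
234    60  74  78  75  79 102 120 116 119 131 127 112 111 110  96  85  78  68  63  61  62  71  93 118 142 155 160 160 159 151 134 106
235    60  73  77  71  73  87  96  94 107 121 114 111 121 120 110 111 106  92  83  79  82 106 129 145 156 161 161 159 148 131 109  85
236    67  76  78  72  68  71  72  75  89  98  98 105 111 108 113 124 123 119 121 117 120 139 154 159 161 161 157 146 126 105  87  77
237    75  77  78  74  68
[... 1820 characters left out ...]
81  67  53  50  57  63  61  48
251   158 156 150 124  79  50  49  57  63  65  65  75 114 155 175 176 174 164 152 143 128 109 100  97  89  69  49  44  51  58  52  39
252   140 146 145 120  68  31  31  44  56  58  59  88 133 167 181 183 183 179 172 158 134 116 109 106  93  68  46  41  43  44  41  36
253   107 117 122 103  62  27  31  45  54  57  75 113 148 172 182 186 185 181 170 151 130 118 113 108  93  68  47  42  40  39  38  41
254   101 103  98  84  59  39  49  71  83  88 102 132 151 165 176 183 183 181 172 159 149 138 124 116  98  69  50  44  41  40  37  41
255   121 124 113  93  73  59  66  88 107 119 130 147 156 160 167 175 178 176 175 177 176 165 155 144 117  74  52  49  48  42  37  38
```

Call:
{"op": "jog_arm", "data": {
  "moves": [-0.03,0,0,0,0,0,0,0,0,0,0,0,0,0,0,0,0,0,0,0,0,0,0,0,0,0,0,0,0,0,0,0,0,0,0,0,0,0,0,0,0,0,0,0,0,0,0,0,0,0,0,0,0,0,0,0]
}}

```text
t: 17.87
eef_pos: [0.4286, -0.1849, 0.0791]
tool_rot: [0.01, 0.378, 0.926, -0.0]
contact_force: [6.4, -13.2, -9.2]
gripper_width: 0.201
grasp_force: 97.9
```

Run:
```python
from h import *
r,p,o=tool();print(jig(p),o['contact_force'],o['grasp_force'],abs(np.array(o['joint_vel'])).max())
```

```text
[-0.20122638  0.0003701 ] [  6.38178476 -13.21265716  -9.24608479] 97.91940808296204 0.0011687362252082235
```

Drawn back 41.6 mm and steady, so I'm handing in.

```bash
python3 -c "
from station import *
print(hand_in())"
```

```text
the job is handed in; nothing more can be done
None
```

I handed the job in at about 18 s: the pin is in the bowl, and the jaw is drawn back 41.6 mm and held steady by the handle, with its face at the pointer tip to within 1–2 mm (the wrist camera put the gap at 42.1 mm, the coarser top view nearer 40 mm); the last pictures showed the pipe in its V-blocks and nothing round the jig disturbed.

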